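# Strip the bathroom T-track for washing

### The arm

A 6-joint arm with a two-finger parallel gripper is mounted at the origin on the work surface. World frame = base frame: x ahead of the robot, y to its left, z up, the work surface at z = 0. Lengths are in mm, angles in degrees, forces in N, time in s.
With the tool pointing down it reaches from about 325 to 925 mm from the base axis. Payload 3.1 kg.
Tool frame: the origin (TCP) lies at the very end of the fingers, on their centre line; the grasp point (between the pads) lies grasp_offset behind it (grasp_offset is the distance from the TCP to the grasp point, in mm); z points along the fingers, y is the line along which they close (so a half turn about z gives the same grasp; the last joint's range is limited). The gripper opens to 85 mm and grips with 20 to 120 N. Pads are 22 mm wide; open, the fingers measure 114 mm over their backs; the gripper's body (76 mm by 85 mm) begins 54 mm behind the grasp point. The pads swing forward as they close: fully open they stand 13 mm farther back than shut.
Start: joints at [65.306, 12.427, 92.441, -0, 75.132, -6.429], TCP at [195.873, 593.526, 194.9] pointing down, gripper open.
Joint ranges: [-157.48, 157.48], [-44.54, 120.13], [17.64, 146.25], [-64.5, 244.5], [7.68, 150.69], [-147.95, 147.95]. Speed limits (degrees/s): [159.86, 159.86, 180, 180, 180, 180].

### API

Orientations are given as [roll, pitch, yaw] about the fixed x, y, z axes, in that order (R = Rz(yaw) Ry(pitch) Rx(roll)).
In Python, from station import * gives the robot as it stands. Calls block until the motion is done:
- goto(position, orientation): joint-space move of the TCP to a pose.
- move_l(position, attitude=None, speed=150): straight line of the TCP; attitude=None keeps the orientation; speed is the mean speed in mm/s.
- move_j(angles): joint-space move.
- grip(opening, squeeze=None): finger opening in mm; squeeze is the grip in N (None keeps the last); returns when the fingers have stopped.
- wait(seconds).
- solve_ik(position, orientation): joint angles nearest the present ones, or None.
- get_obs(): the state.
- get_image(name): name is "scene" or "top" or "wrist"; returns the picture (400x640x3 uint8, red, green, blue); there is no depth.
- get_calibration(name): a dict with "fx", "fy", "cx", "cy" (pixels), "R" (3x3) and "t" (3): a world point X has camera coordinates R X + t; the wrist camera has in their place "mount" (4x4, takes a point from camera to tool coordinates, whose origin is the TCP and whose axes are the flange's). Camera axes: x right, y down, z forward; pixel columns grow to the right and rows downward; lengths in mm; the calibration is good to about 2 mm. A picture is of the moment at which its call begins: read the wrist's pose just before it. get_calibration takes no time and is no camera call.
A pose or a line that the arm cannot do raises Unreachable and nothing moves.
- sign_off(): hands the job in; it is judged then, once.
Trained networks look in the newest picture that a camera, given by its name, has taken for a name from the list of things; names that differ only in an ending like _2 or _b are one class to them, and where a whole thing is asked for, a point or a joint stands for the part that bears it (a point fixed in the world has none). Each returns a list of dicts, best first, with "score" (0 to 1); they miss things now and then, are a little off and sometimes report something else, mostly with a low value. They report only what shows in the picture. A call takes as long as a camera call.
- spot_in(name, camera): "extent" ([centre column, centre row, width, height] in pixels, round what is visible of it).
- regions_of(name, camera): "region" (400x640 bool, what is visible of it) and "extent" ([centre column, centre row, width, height] in pixels, round what is visible of it).
The state is a dict: "t": time; "joint_pos": joint angles; "qvel": joint speeds; "effort": joint torques, N m; "tcp_pos": TCP position; "ee_rot": TCP orientation; "wrist_force": force on the tool from outside, world axes, zero at the start; "moment": the same for the moment, N m; "grip_width": finger opening in mm; "grip_force": force on a finger pad.
Only numpy, scipy, OpenCV 4.12 (cv2) and the standard library are available. Lean on these libraries where they do the work, as an engineer would, in place of code of your own. Each camera call takes 0.05 s, during which the arm holds its last target. There are 200 camera calls.

### The job

The T-track on the shelf is to be stripped for washing. First push the tall amber bottle that stands by the track's open end along the shelf until its whole base is on the cork mat, pushing low down on its straight sides, never by neck or cap, and without toppling or lifting it; then slide every tool rest along the track to the open end, lift it off and stand it upright on its foot in the grey tray. Finish with the bottle still standing on the mat, and leave the other things on the shelf where they are.

Things in the scene. Friction and masses are not known exactly. Their poses are not given: they have to be found in the camera images.
- track: Aluminium T-track fixed on the shelf, 72 mm wide (own x). Origin under its middle at shelf height; it runs from own y = -185 to +185 mm. Floor 6 mm thick. From y = -85 to +185 two lips (z 19 to 25 mm) cover a channel 48 mm wide, leaving an 18 mm slot; a stop closes the +y end. From y = -185 to -85 there is bare floor only, the landing: the open end, where a rest lifts straight off.
- track_landing (a point): Point on top of the landing's floor, on the track's centre line, at own y = -135 mm, 6 mm above the shelf; a rest whose centre is at own y = -110 mm or less is wholly clear of the lips. Axes as the track's.
- bottle_center (a point): Tall amber glass bottle with black twist cap, empty, about 0.2 to 0.45 kg: straight sides 64 mm in diameter up to 112 mm, then a shoulder, a 26 mm neck and a 36 mm cap, 180 mm in all. This point is on its axis half-way up, 90 mm above its base; z is up when it stands.
- bottle: The same bottle; origin at the centre of its base.
- mat: Square flat cork mat, 130 x 130 mm, flush with the shelf (under 1.5 mm thick, no edge to climb), fixed. Origin at its centre; x and y along its sides.
- tray: Open grey plastic draining tray, loose on the shelf (0.6 kg), 280 mm (own x) by 140 mm (own y) outside, walls 30 mm high and 5 mm thick, floor 5 mm thick. Origin under its centre, at shelf height.
- rest0_center (a point): White sliding tool rest with a steel T-foot, captive in the track (may be absent: then None). 88 mm tall, about 0.18 kg, heavy at the foot, both ends alike. This point is its centre, 44 mm above the underside of the foot; own y runs along the track at the start. It slides freely with 3 mm of play sideways and 5 mm up and down (drags least when raised 2 to 3 mm) and stands by itself on its foot. Grip it across its fin (see rest0).
- rest0: The same rest; origin at the centre of the underside of its foot. From there up: foot 42 mm (own x) by 46 mm (own y), 8 mm thick; neck 12 mm wide to 24 mm; shoulder plate 48 x 46 mm from 24 to 32 mm; upright grip fin 22 mm thick (own x), 40 mm long (own y), from 32 to 76 mm; two horns at the fin's ends, up to 88 mm.
- rest1_center (a point): Another such rest, the same in all sizes (may be absent: then None); this point is its centre, 44 mm above the underside of its foot.
- rest1: The same rest; origin at the centre of the underside of its foot. Sizes as rest0.
- rest2_center (a point): Another such rest, the same in all sizes (may be absent: then None); this point is its centre, 44 mm above the underside of its foot.
- rest2: The same rest; origin at the centre of the underside of its foot. Sizes as rest0.
- rest3_center (a point): Another such rest, the same in all sizes (may be absent: then None); this point is its centre, 44 mm above the underside of its foot.
- rest3: The same rest; origin at the centre of the underside of its foot. Sizes as rest0.
- rest4_center (a point): Another such rest, the same in all sizes (may be absent: then None); this point is its centre, 44 mm above the underside of its foot.
- rest4: The same rest; origin at the centre of the underside of its foot. Sizes as rest0.
- soap_dish: Ceramic soap dish, 104 mm across, 30 mm high; leave alone. Origin at its base.
- pad0: Blue silicone scraper pad lying flat, 105 x 70 mm, 14 mm high; leave alone. Origin at its base.
- pad1: The second scraper pad, beside the first; leave alone. Origin at its base.
- cup: White ceramic cup, 74 mm across, 95 mm high; leave alone. Origin at its base.
- jar: Low amber jar with black lid, 68 mm across, 75 mm high; leave alone. Origin at its base.
- brush: Brush lying on the shelf; leave alone.
- can: Aluminium can, 54 mm across, 150 mm high; leave alone. Origin at its base.

How it is judged (in metres and radians):
On the way, in this order (a step that is already met when the one before it is completed fails the run):
1. the bottle stands upright with its whole base on the cork mat (x of bottle_center in the frame of mat between -0.036 and 0.036 m and y of bottle_center in the frame of mat between -0.036 and 0.036 m and angle between bottle_center's own z axis and vertical below 0.1 rad and height (world z) of bottle_center below 0.1 m), for 0.2 s.
2. every rest that is present stands upright in the tray (x of rest0_center in the frame of tray between -0.122 and 0.122 m and y of rest0_center in the frame of tray between -0.053 and 0.053 m and z of each of rest0_center, rest1_center, rest2_center, rest3_center, rest4_center in the frame of tray below 0.058 m and angle between each of rest0_center, rest1_center, rest2_center, rest3_center, rest4_center's own z axis and vertical below 0.15 rad and linear speed of each of rest0, rest1, rest2, rest3, rest4 below 0.02 m/s and x of rest1_center in the frame of tray between -0.122 and 0.122 m and y of rest1_center in the frame of tray between -0.053 and 0.053 m and x of rest2_center in the frame of tray between -0.122 and 0.122 m and y of rest2_center in the frame of tray between -0.053 and 0.053 m and x of rest3_center in the frame of tray between -0.122 and 0.122 m and y of rest3_center in the frame of tray between -0.053 and 0.053 m and x of rest4_center in the frame of tray between -0.122 and 0.122 m and y of rest4_center in the frame of tray between -0.053 and 0.053 m), for 0.2 s.
At the end, for the whole second after the job is handed in: The bottle stands upright on the cork mat (its axis within 36 mm of the mat's centre along each side), and every rest that is present stands upright (within 0.15 rad) on the tray's floor inside its walls; all at rest and released (all of step 1 and all of step 2 and linear speed of bottle below 0.02 m/s); the robot touches nothing.
It fails at once if the bottle is toppled (leans more than 30 degrees) (angle between bottle_center's own z axis and vertical above 0.52 rad).
It fails at once if the bottle is lifted off the shelf (more than 20 mm) (height (world z) of bottle above 0.02 m).
It fails at once if the bottle is pushed or held by the fingers near its neck or cap (grasp point more than 115 mm above the shelf) (height (world z) of the grasp point above 0.115 m and contact force between the fingers and bottle above 0.5 N).
It fails at once if a bystander (soap dish, pads, cup, jar, brush, can) is moved by more than 30 mm (distance of any of soap_dish, pad0, pad1, cup, jar, brush, can from where it was at the start of the episode above 0.03 m).
Of rest0, rest1, rest2, rest3, rest4 only 3 to 5 are there at a start; the rules pass over those that are not, and their reading is None.
At some moment in a run one of tray may be knocked a few centimetres aside while the robot is not near it.
It also fails if it takes over 210 s, if anything falls off the work surface, if the arm or the gripper's body presses on something with over 40 N, if the wrist force passes 120 N, or if a joint passes its speed limit or range.

## Working session

There is one attempt and no reset: what is moved stays moved. The work goes in short steps, each a Python script; the robot and the scene stay as the last script left them, time stands still between calls to the robot, and variables do not carry over. Pictures are saved under pics/ and viewed, at most 14 in all, crops included, and the job is handed in when it is done.

```bash
mkdir -p pics; ls
python3 - <<'E'
from station import *
import cv2,numpy as np
o=get_obs(); print(o['t'],o['tcp_pos'],o['ee_rot'])
for c in ['top','scene']:
    im=get_image(c); cv2.imwrite(f'pics/{c}0.png',im[:,:,::-1])
    k=get_calibration(c); print(c,k)
    for n in ['track','bottle','mat','tray','rest0','soap_dish','pad0','cup','jar','brush','can']:
        print(n,[(round(d['score'],2),np.round(d['extent']).astype(int).tolist()) for d in spot_in(n,c)][:7])
E
```

```text
pics
0.0 [195.50005954 592.6796382  193.54101508] [-1.79861380e+02 -1.50559817e-02  1.61732645e+02]
top {'fx': 418.8100233086275, 'fy': 418.8100233086275, 'cx': 318.0817914855052, 'cy': 198.26413553356608, 'R': array([[-0.0046741 , -0.99998463,  0.00298126],
       [-0.97730295,  0.00393661, -0.21180992],
       [ 0.21179493, -0.00390362, -0.97730633]]), 't': array([ -51.06348694,  579.9025522 , 1266.45749538])}
track [(0.84, [260, 223, 117, 45])]
bottle [(0.94, [340, 203, 23, 28])]
mat [(0.68, [309, 182, 47, 43])]
tray [(0.78, [400, 226, 51, 88]), (0.17, [268, 136, 19, 29])]
rest0 [(0.73, [225, 230, 16, 16]), (0.71, [209, 233, 17, 18]), (0.7, [244, 226, 17, 17])]
soap_dish [(0.59, [260, 225, 116, 45])]
pad0 [(0.63, [223, 157, 22, 31]), (0.44, [339, 204, 19, 24])]
cup [(0.73, [269, 137, 19, 27])]
jar [(0.56, [365, 140, 18, 26]), (0.35, [243, 226, 17, 20])]
brush [(0.83, [155, 239, 53, 43]), (0.16, [244, 226, 18, 16])]
can [(0.92, [484, 211, 33, 22])]
scene {'fx': 415.2091784065019, 'fy': 415.2091784065019, 'cx': 322.97326677086767, 'cy': 205.48744267450465, 'R': array([[-0.27844685,  0.96044586,  0.00333162],
       [ 0.5642862 ,  0.16639957, -0.80863606],
       [-0.77720553, -0.22328218, -0.58829978]]), 't': array([ 198.73847971, -233.07904303, 1675.23769603])}
track [(0.63, [388, 227, 128, 35])]
bottle [(0.61, [296, 203, 27, 60]), (0.32, [357, 284, 30, 46])]
mat [(0.95, [322, 255, 52, 36])]
tray [(0.66, [245, 203, 72, 62]), (0.57, [405, 218, 21, 18])]
rest0 [(0.82, [424, 218, 23, 23]), (0.74, [443, 221, 20, 20]), (0.7, [406, 217, 17, 22])]
soap_dish [(0.63, [416, 201, 33, 18])]
pad0 [(0.93, [391, 290, 34, 38]), (0.84, [422, 297, 34, 38])]
cup [(0.68, [358, 284, 26, 47])]
jar [(0.89, [237, 262, 29, 37])]
brush [(0.75, [507, 239, 66, 42])]
can [(0.72, [171, 178, 23, 46])]
```

Run:
```python
import cv2
a=cv2.imread('pics/top0.png')[100:300,120:520]; cv2.imwrite('pics/topc.png',cv2.resize(a,(800,400),interpolation=cv2.INTER_CUBIC))
a=cv2.imread('pics/scene0.png')[140:340,150:550]; cv2.imwrite('pics/scenec.png',cv2.resize(a,(800,400),interpolation=cv2.INTER_CUBIC))
```

```text
(no output)
```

View pics/topc.png

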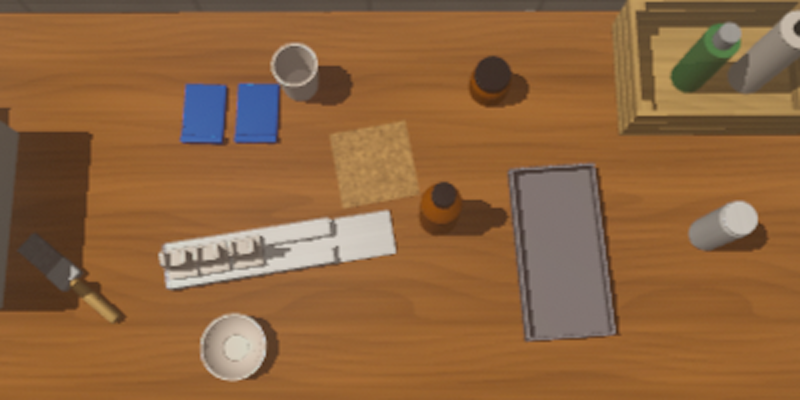

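View pics/scenec.png

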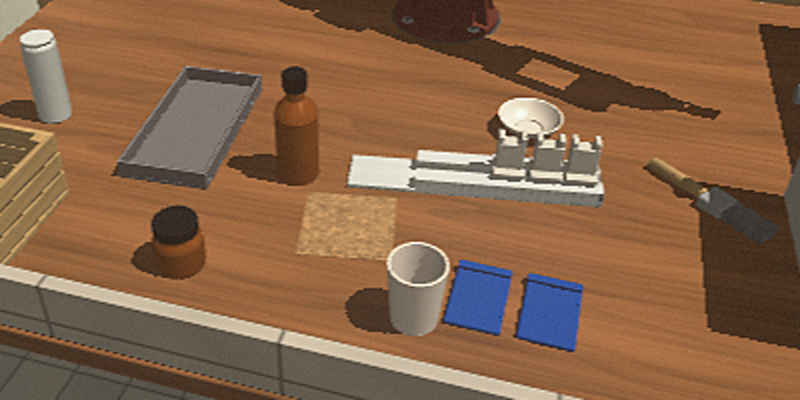

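The pictures show three rests at the left (+y) end of the track, crop (178–245, 250), with the landing on the right (390, 232). The bottle is at (440, 208), the mat at (374, 164) and the tray at (563, 252). Next I turn these into poses.

```bash
cat > h.py <<'E'
from station import *
import cv2,numpy as np
from scipy.optimize import least_squares
def cal(c):
    k=get_calibration(c)
    if 'R' in k: return k
    from scipy.spatial.transform import Rotation as Ro
    o=get_obs(); M=np.array(k['mount']); Rw=Ro.from_euler('xyz',o['ee_rot'],degrees=True).as_matrix()
    Rc=Rw@M[:3,:3]; p=Rw@M[:3,3]+o['tcp_pos']
    return dict(k,R=Rc.T,t=-Rc.T@p)
def ray(k,uv,z):
    d=np.array([(uv[0]-k['cx'])/k['fx'],(uv[1]-k['cy'])/k['fy'],1.]); R=np.array(k['R']); c=-R.T@k['t']; w=R.T@d
    return c+w*(z-c[2])/w[2]
def proj(k,P):
    q=np.atleast_2d(P)@np.array(k['R']).T+k['t']
    return q[:,:2]/q[:,2:]*[k['fx'],k['fy']]+[k['cx'],k['cy']]
def reg(n,c,near=None):
    r=regions_of(n,c)
    if not r: return None
    if near is not None: r=sorted(r,key=lambda d:np.hypot(d['extent'][0]-near[0],d['extent'][1]-near[1]))
    return r[0]
def rect(mask,k,z):
    cs=max(cv2.findContours(mask.astype(np.uint8),0,1)[0],key=cv2.contourArea)[:,0,:]
    P=np.array([ray(k,p,z)[:2] for p in cv2.convexHull(cs)[:,0,:]],np.float32)
    return cv2.minAreaRect(P)
def ring(r,z,n=24):
    a=np.linspace(0,2*np.pi,n); return np.c_[r*np.cos(a),r*np.sin(a),0*a+z]
BOT=np.vstack([ring(32,0),ring(32,112),ring(18,165),ring(18,180)])
def bottle(cams,n='bottle',M=BOT,near=None,x0=(500,-50)):
    obs=[]
    for c in cams:
        get_image(c);k=cal(c); r=reg(n,c,None if near is None else near[c])
        if r: e=r['extent']; obs.append((k,np.array([e[0]-e[2]/2,e[1]-e[3]/2,e[0]+e[2]/2,e[1]+e[3]/2])))
    def f(x):
        o=[]
        for k,b in obs:
            q=proj(k,M+[x[0],x[1],0]); o+=list(np.r_[q.min(0),q.max(0)]-b)
        return o
    s=least_squares(f,x0,loss='soft_l1'); return s.x,np.round(s.fun,1)
E
python3 - <<'E'
from h import *
print(bottle(['top','scene'],near=dict(top=(340,203),scene=(296,203))))
for c in ['top','scene']:
    get_image(c); k=cal(c)
    for n,z in [('mat',1),('tray',30),('tray',0),('track',0)]:
        r=reg(n,c); print(c,n,z,r['score'],r['region'].sum(),np.round(np.r_[rect(r['region'],k,z)[0],rect(r['region'],k,z)[1],rect(r['region'],k,z)[2]],1))
def pc(us,z,cr): 
    k=cal(cr); o=(120,100) if cr=='top' else (150,140)
    for u in us: print(cr,u,z,np.round(ray(k,(o[0]+u[0]/2,o[1]+u[1]/2),z)[:2],1))
pc([(331,136),(407,122),(418,192),(343,207)],1,'top')
pc([(510,170),(595,165),(616,334),(527,340)],30,'top')
pc([(388,211),(396,254)],6,'top'); pc([(160,250),(167,289)],25,'top')
pc([(178,248),(211,243),(245,238)],88,'top')
pc([(349,185),(353,155),(410,188)],6,'scene')
pc([(306,194),(397,197),(394,258),(298,255)],1,'scene')
E
```

```text
(array([ 562.440305  , -120.53923458]), array([-2.5, -0.2,  1.5, -0.9,  2.7, -1.8, -1.2, -0.5]))
top mat 1 0.94 1498 [649.7 -15.6 133.6 135.    9.9]
top tray 30 0.23 578 [730.2 264.9  68.7 100.7  89.8]
top tray 0 0.23 578 [740.  271.9  70.3 103.   89.8]
top track 0 0.94 1708 [506.  137.2  74.4 373.9   9.1]
scene mat 1 0.81 1422 [652.2 -16.8 130.7 129.7  10.4]
scene tray 30 0.74 2782 [ 516.4 -311.1  319.8  158.4    4.1]
scene tray 0 0.74 2782 [ 478.3 -332.   332.3  164.6    4.1]
scene track 0 0.93 1873 [490.2 136.1 106.6 376.7  10.3]
top (331, 136) 1 [697.9  55.6]
top (407, 122) 1 [722.  -72.8]
top (418, 192) 1 [600.5 -90.2]
top (343, 207) 1 [575.5  34.3]
top (510, 170) 30 [ 630.3 -240.3]
top (595, 165) 30 [ 638.2 -380.1]
top (616, 334) 30 [ 364.3 -398. ]
top (527, 340) 30 [ 355.6 -257.8]
top (388, 211) 6 [567.5 -40.2]
top (396, 254) 6 [496.  -53.1]
top (160, 250) 25 [501.3 326.4]
top (167, 289) 25 [438.6 311.8]
top (178, 248) 88 [494.7 281.4]
top (211, 243) 88 [502.2 231.1]
top (245, 238) 88 [509.8 179.2]
scene (349, 185) 6 [574.4 -35.7]
scene (353, 155) 6 [502.6 -49.8]
scene (410, 188) 6 [555.6  52.8]
scene (306, 194) 1 [606.4 -92.4]
scene (397, 197) 1 [575.1  37.8]
scene (394, 258) 1 [698.8  63. ]
scene (298, 255) 1 [729.8 -62.8]
```

```bash
cat >> h.py <<'E'
from scipy.spatial.transform import Rotation as Ro
def att(a,t,flip=False):
    """tool tilted t deg from vertical towards azimuth a deg, finger line horizontal, across a"""
    a,t=np.radians([a,t]); z=np.array([np.cos(a)*np.sin(t),np.sin(a)*np.sin(t),-np.cos(t)])
    y=np.array([-np.sin(a),np.cos(a),0])*(-1 if flip else 1)
    return Ro.from_matrix(np.c_[np.cross(y,z),y,z]).as_euler('xyz',degrees=True)
def st():
    o=get_obs(); return round(o['t'],1),np.round(o['tcp_pos'],1),np.round(o['ee_rot'],1),'w',round(o['grip_width'],1),'gf',np.round(o['grip_force'],1),'F',np.round(o['wrist_force'],1)
E
python3 - <<'E'
from h import *
b=np.array([562.4,-120.5]); m=np.array([650.5,-16]); u=(m-b)/np.linalg.norm(m-b); az=np.degrees(np.arctan2(u[1],u[0]))
print(az,grasp_offset if 'grasp_offset' in globals() else None)
S=b-75*u; E_=m-37*u
best=None
for t in (45,40,35,30):
  for f in (0,1):
    A=att(az,t,f); qs=[solve_ik([*p,z],A) for p,z in ((S,250),(S,25),(E_,25))]
    print(t,f,[None if q is None else np.round(q) for q in qs])
    if best is None and all(q is not None for q in qs): best=A
if best is not None:
    o=get_obs(); p=np.array(o['tcp_pos']); move_l([p[0],p[1],330])
    goto([*S,260],best); grip(30,20); print(st())
    move_l([*S,25],speed=120); print(st())
    move_l([*(b-30*u),25],speed=60); print(st())
E
```

```text
49.86702801689041 18.700000000000003
45 0 [None, array([-53.,  22., 115.,  49.,  66., 137.]), array([-34.,  23., 113.,  59.,  55., 146.])]
45 1 [array([-53.,   1., 110.,  44.,  84., -24.]), array([-53.,  22., 115.,  49.,  66., -43.]), array([-34.,  23., 113.,  59.,  55., -34.])]
40 0 [None, array([-51.,  19., 115.,  45.,  63., 142.]), None]
40 1 [array([-51.,  -1., 109.,  40.,  82., -20.]), array([-51.,  19., 115.,  45.,  63., -38.]), array([-31.,  21., 113.,  53.,  53., -27.])]
35 0 [None, array([-48.,  17., 115.,  41.,  60., 147.]), None]
35 1 [array([-48.,  -2., 108.,  35.,  81., -16.]), array([-48.,  17., 115.,  41.,  60., -33.]), array([-29.,  20., 112.,  46.,  51., -20.])]
30 0 [None, None, None]
30 1 [array([-45.,  -2., 107.,  30.,  80., -12.]), array([-45.,  16., 115.,  36.,  58., -27.]), array([-26.,  19., 110.,  39.,  50., -12.])]
(6.5, array([ 514.1, -177.8,  260. ]), array([180. , -45. ,  49.9]), 'w', 30.1, 'gf', np.float64(0.0), 'F', array([ 0.4, -0.2, -0.3]))
(8.6, array([ 514.5, -178.3,   25.6]), array([179.9, -45. ,  49.9]), 'w', 30.3, 'gf', np.float64(0.0), 'F', array([-0.2, -0. ,  0.5]))
(9.5, array([ 543.1, -143.5,   24.9]), array([180. , -45. ,  49.9]), 'w', 29.8, 'gf', np.float64(0.0), 'F', array([0.2, 0.6, 0.2]))
```

Run:
```python
from h import *
b=np.array([562.4,-120.5]); m=np.array([650.5,-16]); u=(m-b)/np.linalg.norm(m-b)
move_l([*(m-42*u),25],speed=50); print(st())
print(bottle(['top','scene'],x0=m))
cv2.imwrite('pics/push.png',np.hstack([get_image('top')[100:300,220:420,::-1],get_image('scene')[130:330,220:420,::-1]]).repeat(2,0).repeat(2,1))
```

```text
(12.2, array([623.4, -48.2,  24.9]), array([-180. ,  -45. ,   49.9]), 'w', 30.3, 'gf', np.float64(1.1), 'F', array([-0.5, -2.4,  1.1]))
(array([626.05915319, -39.58473631]), array([-0.2, -0.4,  0. , -1. ,  2.8, -0.5, -1.5, -1.9]))
```

View pics/push.png

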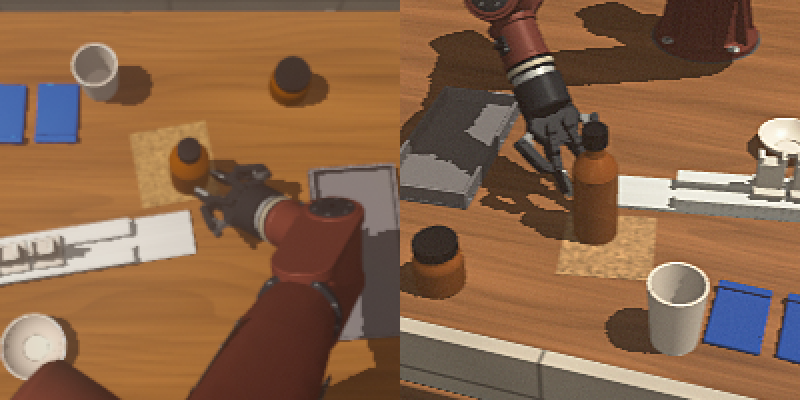

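The bottle shows on the mat at crop (188, 165) in the top view and (595, 200) in the scene view. The fitted position is too close to the TCP to be possible, so I cross-check it by hand.

Run:
```python
from h import *
k=cal('top'); print('cap',ray(k,(220+190/2,100+148/2),180))
k=cal('scene'); print('cap',ray(k,(220+(594-400)/2,130+128/2),180)); print('base low edge',ray(k,(220+(595-400)/2,130+242/2),0)); 
print('L,R at z60',ray(k,(220+(573-400)/2,130+200/2),50),ray(k,(220+(618-400)/2,130+200/2),50))
for c in('top','scene'):
    for d in spot_in('bottle',c): print(c,d)
    k=cal(c)
    for p in ([626,-40],[645,-22]):
        q=proj(k,BOT+[*p,0]); print(p,np.round(np.r_[(q.min(0)+q.max(0))/2,q.max(0)-q.min(0)]))
```

```text
cap [626.7078289  -44.45414665 180.        ]
cap [629.77083792 -41.28127576 180.        ]
base low edge [ 6.51639886e+02 -3.41494650e+01 -1.13686838e-13]
L,R at z60 [629.03697286 -73.19615198  50.        ] [611.08442487 -12.1981724   50.        ]
top {'extent': [315.5, 183.2, 18.7, 33.5], 'score': 0.95}
[626, -40] [314. 183.  21.  30.]
[645, -22] [308. 177.  21.  30.]
scene {'extent': [314.9, 221.7, 26.7, 60.3], 'score': 0.91}
[626, -40] [318. 221.  23.  63.]
[645, -22] [322. 226.  24.  64.]
```

Run:
```python
from h import *
T=np.array(get_obs()['tcp_pos']); R=Ro.from_euler('xyz',get_obs()['ee_rot'],degrees=True).as_matrix(); out=[]
for c,x,y in(('top',280,140),('scene',270,150)):
    im=get_image(c)[:,:,::-1].copy(); k=cal(c); im=cv2.resize(im[y:y+100,x:x+100],(400,400),interpolation=cv2.INTER_CUBIC)
    for P,col in((T,(0,0,255)),(T+R[:,1]*15,(255,0,0)),(T-R[:,1]*15,(0,255,0)),(T-R[:,2]*60,(0,255,255))):
        q=(proj(k,P)[0]-[x,y])*4; cv2.circle(im,tuple(int(v) for v in q),4,col,-1)
    out.append(im)
cv2.imwrite('pics/tcp.png',np.hstack(out))
```

```text
(no output)
```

View pics/tcp.png

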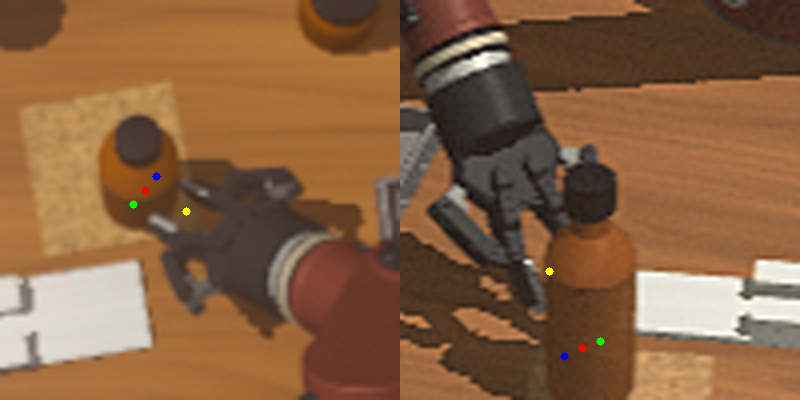

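Run:
```python
from h import *
b=np.array([562.4,-120.5]); m=np.array([650.5,-16]); u=(m-b)/np.linalg.norm(m-b)
move_l([*(m-13*u),25],speed=40); print(st())
move_l([*(m-80*u),25],speed=120); 
print(bottle(['top','scene'],x0=m)); print(st())
T=np.array(get_obs()['tcp_pos']); R=Ro.from_euler('xyz',get_obs()['ee_rot'],degrees=True).as_matrix(); out=[]
c0=proj(cal('top'),T)[0]-50; c1=proj(cal('scene'),T)[0]-50
for c,x,y in(('top',*c0.astype(int)),('scene',*c1.astype(int))):
    im=get_image(c)[:,:,::-1].copy(); k=cal(c); im=cv2.resize(im[y:y+100,x:x+100],(400,400),interpolation=cv2.INTER_CUBIC)
    for P,col in((T,(0,0,255)),(T+R[:,1]*15,(255,0,0)),(T-R[:,1]*15,(0,255,0)),(T-R[:,2]*60,(0,255,255))):
        q=(proj(k,P)[0]-[x,y])*4; cv2.circle(im,tuple(int(v) for v in q),3,col,-1)
    out.append(im)
cv2.imwrite('pics/tcp2.png',np.hstack(out))
```

```text
(13.6, array([642.1, -25.6,  25. ]), array([-180. ,  -45. ,   49.9]), 'w', 29.9, 'gf', np.float64(0.0), 'F', array([ 0.9, -0. ,  0.9]))
(array([645.5464199 , -23.18028069]), array([ 1.2,  2.1, -0.6, -0.6,  2.9, -0.1, -1.7,  1.6]))
(14.5, array([599.1, -76.5,  25. ]), array([180. , -45. ,  49.9]), 'w', 30.2, 'gf', np.float64(0.0), 'F', array([-0.5,  0.2, -1. ]))
```

View pics/tcp2.png

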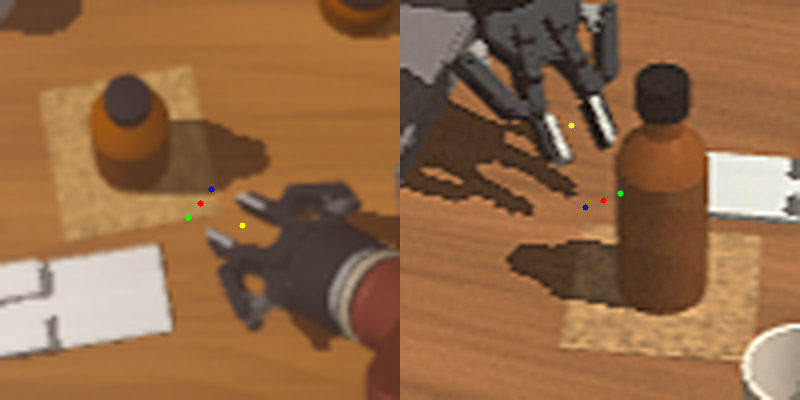

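Step 1 is done: the bottle is about 8 mm from the mat centre. The fingertips in both views lie roughly 35–40 mm short of the reported TCP along the tool axis, so I check that with a gentle shelf touch.

Run:
```python
from h import *
o=get_obs()['tcp_pos']; move_l([o[0]-40,o[1]-50,200],speed=200)
A=att(-10,0,True)
q=solve_ik([520,-150,150],A); q2=solve_ik([520,-150,150],att(-10,0)); print(q,q2)
goto([520,-150,120],A)
for g in (0,30):
    grip(g,20); move_l([520,-150,12],speed=120); print(st())
    f0=np.array(get_obs()['wrist_force'])
    for z in np.arange(10,-46,-3):
        move_l([520,-150,z],speed=60); f=np.array(get_obs()['wrist_force'])
        if abs(f[2]-f0[2])>5: break
    print(g,z,f-f0,st()); move_l([520,-150,60],speed=120)
```

```text
[-2.35223661e+01  4.74789299e+00  1.06166741e+02 -2.54444375e-14
  6.90853660e+01  7.64776339e+01] [ -23.52236607    4.74789299  106.16674097    0.           69.08536604
 -103.52236607]
(18.6, array([ 520.9, -150.4,   12.9]), array([ 1.8e+02, -1.0e-01, -1.0e+01]), 'w', -0.1, 'gf', np.float64(0.0), 'F', array([-0.2, -0.6, -0. ]))
0 -38 [-3.72694788  0.91140037 10.62708113] (22.9, array([ 520.5, -150.2,  -36.3]), array([180.,   0., -10.]), 'w', 0.1, 'gf', np.float64(5.2), 'F', array([-3.9,  0.3, 10.6]))
(24.8, array([ 520. , -150. ,   11.9]), array([-180.,    0.,  -10.]), 'w', 29.9, 'gf', np.float64(0.0), 'F', array([ 1.4,  0.1, -0.3]))
30 -38 [-3.23320535 -0.19308557  7.47984803] (29.1, array([ 520.8, -150.3,  -36.8]), array([180.,  -0., -10.]), 'w', 30.0, 'gf', np.float64(3.5), 'F', array([-1.9, -0.1,  7.2]))
```

The touch confirms it: the real fingertips are about 35.5 mm short of the reported TCP along the tool axis. I compensate for that from here and look at the rests with the wrist camera.

Run:
```python
from h import *
move_l([520,-150,220],speed=200)
A=None
for a in (-80.4,99.6):
    q=solve_ik([495,190,260],att(a,0)); q3=solve_ik([510,-360,150],att(a,0)); print(a,None if q is None else np.round(q),None if q3 is None else np.round(q3))
goto([505,170,260],att(99.6,0)); wait(.2)
print(st()); k=cal('wrist'); print('cam',-np.array(k['R']).T@k['t'],get_calibration('wrist')['mount'])
im=get_image('wrist'); v=im[:,:,::-1].copy()
cs=['mat','track','rest0']
for n in cs:
    for d in spot_in(n,'wrist'): 
        e=d['extent']; print(n,round(d['score'],2),np.round(e)); 
cv2.imwrite('pics/w0.png',v)
```

```text
-80.4 [ 13.  -2. 101.  -0.  81.   4.] [-42.  15.  95.   0.  71. -51.]
99.6 None [-42.  15.  95.  -0.  71. 129.]Traceback (most recent call last):
  File "<stdin>", line 6, in <module>
station.Unreachable: the arm cannot take that pose within its joint ranges
```

Run:
```python
from h import *
goto([505,170,260],att(-80.4,0)); wait(.2)
print(st()); k=cal('wrist'); print('cam',-np.array(k['R']).T@k['t'],np.round(get_calibration('wrist')['mount'],2))
im=get_image('wrist'); v=im[:,:,::-1].copy()
for n in ['mat','track','rest0']:
    for d in spot_in(n,'wrist'): 
        print(n,round(d['score'],2),np.round(d['extent'])); 
cv2.imwrite('pics/w0.png',v)
```

```text
(32.4, array([505.2, 169. , 259.6]), array([-180. ,    0. ,   99.5]), 'w', 29.9, 'gf', np.float64(0.0), 'F', array([-0.2, -0.3,  0.3]))
cam [493.81278072 236.35174074 438.86529768] [[  -0.     -0.96   -0.27   68.26]
 [   1.     -0.      0.     -0.24]
 [  -0.     -0.27    0.96 -179.27]
 [   0.      0.      0.      1.  ]]
mat 0.73 [390. 301.  88.  75.]
track 0.93 [317. 178.  60. 270.]
track 0.24 [504. 126.  92.  68.]
rest0 0.92 [316. 166.  36.  48.]
rest0 0.73 [317.  71.  41.  56.]
rest0 0.56 [316. 119.  45.  45.]
```

View pics/w0.png

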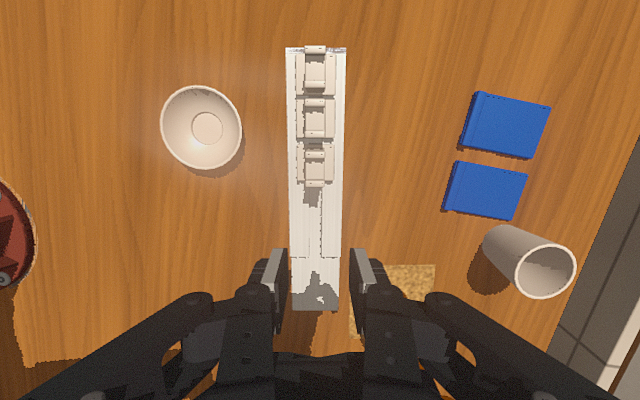

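Wrist view: the track lines up with the gripper, running from (316, 48) to (316, 310). The three rests have their fins at (316, 70), (316, 118) and (316, 165).

Run:
```python
from h import *
k=cal('wrist')
for dz in (0,35.5):
    kk=dict(k); R=np.array(k['R']); c=-R.T@k['t']+[0,0,dz]; kk['t']=-R@c
    P=lambda u,z: np.round(ray(kk,u,z)[:2],1)
    a,b=P((286,50),25),P((346,50),25); l1,l2=P((292,310),6),P((340,310),6)
    print(dz,'far',a,b,np.linalg.norm(a-b),'land',l1,l2,np.linalg.norm(l1-l2),'length',np.linalg.norm((a+b)/2-(l1+l2)/2))
    for v in ((315,48),(314,86),(316,101),(317,137),(315,151),(315,184)): print(v,P(v,94))
```

```text
0 far [442.5 310.5] [513.3 322.4] 71.79310551856629 land [500.5 -52.7] [574.9 -40.3] 75.4262553756979 length 367.8433668016864
(315, 48) [479.3 304.8]
(314, 86) [484.  269.7]
(316, 101) [488.4 255.7]
(317, 137) [495.4 219.8]
(315, 151) [495.7 204.9]
(315, 184) [501.6 169.1]
35.5 far [438.2 316.8] [515.  329.7] 77.87586275605555 land [501.1 -76.4] [581.6 -63. ] 81.6076589542918 length 398.24899874324853
(315, 48) [477.8 311.8]
(314, 86) [483.  273.1]
(316, 101) [487.9 257.6]
(317, 137) [495.6 218.1]
(315, 151) [495.9 201.6]
(315, 184) [502.4 162.1]
```

```bash
cat >> h.py <<'E'
OFF=35.5; TC=np.array([506.2,136.5]); YAW=9.4
def tk(y,x=0):
    a=np.radians(YAW); return TC+x*np.array([np.cos(a),np.sin(a)])+y*np.array([-np.sin(a),np.cos(a)])
def tray():
    for i in range(4):
        get_image('top'); k=cal('top'); best=None
        for d in regions_of('tray','top'):
            (c,s,a)=rect(d['region'],k,30)
            if s[0]<s[1]: s=s[::-1]; a-=90
            a=(a+90)%180-90
            if abs(s[0]-280)<25 and abs(s[1]-140)<25: return np.array(c),a,s
    return None
def pick(y):
    A=att(YAW-90,0); p=tk(y)
    goto([*p,110],A); grip(60,20); move_l([*p,10.5],speed=120); grip(10,35); print('gripped',st())
    move_l([*p,13],speed=20)
def slide(y0,y1=-128,speed=60):
    for y in np.linspace(y0,y1,5)[1:]:
        move_l([*tk(y),13],speed=speed); print('slide',y,st())
E
python3 - <<'E'
from h import *
print(tray()); 
pick(51.3); print(st())
slide(51.3)
cv2.imwrite('pics/s1.png',get_image('top')[100:300,120:520,::-1].repeat(2,0).repeat(2,1))
E
```

```text
(array([ 499.77972412, -316.50064087]), 3.9197049140930176, (283.532958984375, 145.30227661132812))
gripped (35.1, array([498.5, 187.3,  11.3]), array([179.9,  -0. ,  99.4]), 'w', 21.5, 'gf', np.float64(40.6), 'F', array([-1.8,  0.2,  3.7]))
(35.4, array([497.3, 187. ,  12.5]), array([-179.9,    0. ,   99.4]), 'w', 21.8, 'gf', np.float64(39.8), 'F', array([ 0.6, -1. , -1.3]))
slide 6.474999999999994 (36.3, array([505.1, 143. ,  13. ]), array([-180. ,   -0. ,   99.4]), 'w', 21.1, 'gf', np.float64(39.8), 'F', array([-0.3,  0.3, -2.3]))
slide -38.35000000000001 (37.2, array([512.4,  98.7,  13. ]), array([-180. ,   -0. ,   99.4]), 'w', 21.4, 'gf', np.float64(39.8), 'F', array([-0.2,  0.1, -2.4]))
slide -83.17500000000003 (38.1, array([519.7,  54.5,  13. ]), array([-180. ,   -0. ,   99.4]), 'w', 21.2, 'gf', np.float64(39.8), 'F', array([-0.3, -0.3, -0.5]))
slide -128.0 (39.0, array([527. ,  10.3,  12.9]), array([-180. ,   -0. ,   99.4]), 'w', 21.5, 'gf', np.float64(39.8), 'F', array([ 0.5, -0.4, -2.1]))
```

```bash
cat >> h.py <<'E'
def place(tx,T,zr=10):
    c,a,_=T; r=np.radians(a); p=c+tx*np.array([np.cos(r),np.sin(r)])
    o=get_obs()['tcp_pos']; move_l([o[0],o[1],130],speed=150); print('lifted',st())
    A=min((att(a,0,f) for f in (0,1)),key=lambda A:np.inf if (q:=solve_ik([*p,130],A)) is None else abs(q[5]-get_obs()['joint_pos'][5]))
    goto([*p,130],A); move_l([*p,30],speed=120); move_l([*p,zr],speed=30); print('down',st())
    grip(50,35); wait(.2); move_l([*p,130],speed=150); print('released',st())
E
python3 - <<'E'
from h import *
T=tray(); print(T)
if T is None: T=(np.array([499.8,-316.5]),3.9,0)
place(85,T)
goto([*tk(102.5),110],att(YAW-90,0)); print(tray())
a=get_image('top')[100:300,120:520,::-1].repeat(2,0).repeat(2,1); cv2.imwrite('pics/p1.png',a)
b=get_image('wrist')
k=cal('wrist')
for d in spot_in('rest0','wrist'): print(round(d['score'],2),np.round(d['extent']))
E
```

```text
(array([ 498.18704224, -316.65283203]), 3.846296787261963, (280.22265625, 144.47486877441406))
lifted (40.1, array([525.9,  10.7, 128.8]), array([-179.9,   -0. ,   99.4]), 'w', 21.6, 'gf', np.float64(39.8), 'F', array([-0.2, -1.3, -2.8]))
down (43.1, array([ 582.7, -310.6,   10.4]), array([-1.8e+02,  1.0e-01,  3.9e+00]), 'w', 21.3, 'gf', np.float64(40.7), 'F', array([-2.8,  2.1,  4.1]))
released (44.7, array([ 582.1, -310.4,  128.6]), array([-1.799e+02,  1.000e-01,  3.800e+00]), 'w', 50.3, 'gf', np.float64(0.0), 'F', array([ 0. ,  0.5, -1.2]))
(array([ 499.54962158, -316.72943115]), 2.869222640991211, (283.4668884277344, 148.38214111328125))
0.92 [319. 216.  64.  78.]
0.88 [320. 148.  63.  67.]
```

View pics/p1.png

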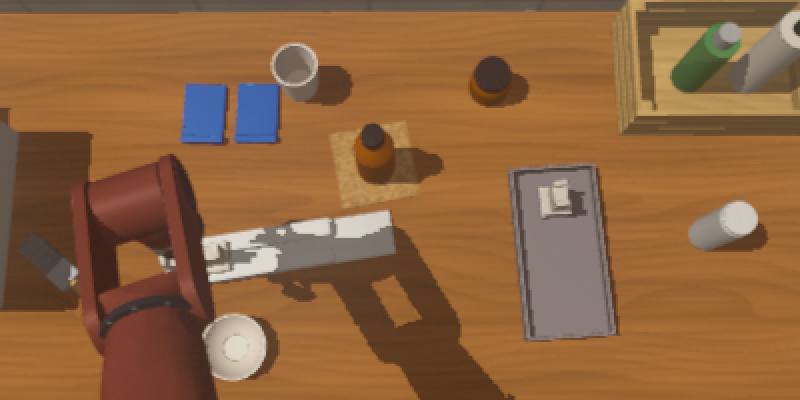

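The first rest stands in the tray at (556, 200) and the bottle stands on the mat at (374, 150). I continue with the other two, locating the tray again each time.

Run:
```python
from h import *
for y,tx in ((102.5,0),(152.5,-85)):
    pick(y); slide(y); T=tray(); print(T)
    if T is None or get_obs()['grip_width']<15: break
    place(tx,T)
goto([470,60,200],att(-80,0)); print(tray()); print(bottle(['top','scene'],x0=(645,-23)))
a=get_image('top')[100:300,220:520,::-1]; b=get_image('scene')[130:330,170:470,::-1]
cv2.imwrite('pics/end.png',cv2.resize(np.hstack([a,b]),(800,267)))
```

```text
gripped (48.9, array([490.1, 237.9,  11.4]), array([179.9,  -0. ,  99.4]), 'w', 21.6, 'gf', np.float64(37.4), 'F', array([-0.9, -0.8,  4.1]))
slide 44.875 (50.2, array([498.8, 181. ,  13. ]), array([180. ,  -0. ,  99.4]), 'w', 21.5, 'gf', np.float64(36.6), 'F', array([-0.5, -0. , -1.8]))
slide -12.75 (51.4, array([508.2, 124.1,  13. ]), array([-180. ,   -0. ,   99.4]), 'w', 21.6, 'gf', np.float64(36.6), 'F', array([-1.1,  0.3, -1.4]))
slide -70.375 (52.5, array([517.6,  67.3,  13. ]), array([-180. ,   -0. ,   99.4]), 'w', 21.8, 'gf', np.float64(36.6), 'F', array([ 0.2,  1. , -2.2]))
slide -128.0 (53.6, array([527. ,  10.5,  12.9]), array([-180. ,   -0. ,   99.4]), 'w', 21.7, 'gf', np.float64(36.6), 'F', array([-0.5, -0.7, -2.3]))
(array([ 497.01904297, -316.24020386]), 4.3218255043029785, (289.2188415527344, 146.53831481933594))
lifted (54.6, array([525.9,  10.8, 128.9]), array([-179.9,   -0. ,   99.4]), 'w', 21.3, 'gf', np.float64(36.6), 'F', array([-0. ,  0.4, -1.5]))
down (57.6, array([ 496.5, -315.8,   10.4]), array([-1.799e+02,  1.000e-01,  4.300e+00]), 'w', 21.1, 'gf', np.float
[... 994 characters left out ...]
33, (285.9613037109375, 149.07359313964844))
lifted (69.6, array([525.9,  10.7, 128.9]), array([-179.9,   -0. ,   99.4]), 'w', 21.7, 'gf', np.float64(34.4), 'F', array([ 0.5,  0.1, -1.8]))
down (72.7, array([ 413.2, -321.7,   10.4]), array([-1.799e+02,  1.000e-01,  3.900e+00]), 'w', 21.6, 'gf', np.float64(35.5), 'F', array([-3. ,  2.9,  5.1]))
released (74.2, array([ 413. , -321.5,  128.9]), array([-1.799e+02,  1.000e-01,  3.900e+00]), 'w', 50.0, 'gf', np.float64(0.0), 'F', array([-0.1,  0.1, -0.7]))
(array([ 498.27288818, -315.96099854]), 4.160264492034912, (280.3470153808594, 146.74398803710938))
(array([651.08878627, -20.49464299]), array([-1. ,  0.2,  1.8,  1. ,  1.2,  0.4, -1.4,  1.2]))
```

View pics/end.png

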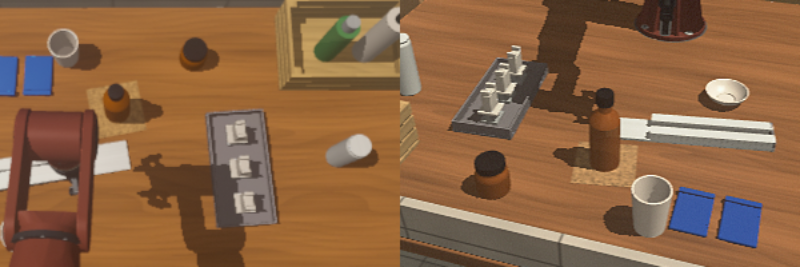

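The three rests stand upright in the tray at left-view (237, 133), (241, 167) and (245, 203). The track is empty, the bottle is on the mat at (117, 103), and the bystanders are where they were.

```bash
python3 -c "
from h import *
wait(.3); print(sign_off(), st())"
```

```text
the job is handed in; nothing more can be done
the job is handed in; nothing more can be done
```

The job is handed in: the bottle stands on the cork mat, all three rests stand upright in the tray, and the track is empty; I don't have the judge's verdict, and I corrected for the fingertips ending about 35 mm short of the reported TCP.

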